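Put the stacked balance weights back in their cases

TASK

The balance check is finished: take the stacked steel weights off the balance pan and put each of the four into its own case, the one whose round recess is cut for its size, sitting flat on the bottom of the recess. Set the weights down without dropping any or knocking the stack over, and leave the brown jar where it stands.

Things in the scene. Friction and masses are not known exactly. Their poses are not given: they have to be found in the camera images.
- balance: White bench balance, fixed, 200 x 240 x 60 mm high, with a flat rectangular dark metal pan (150 x 216 mm, top 60 mm above the worktop) and a dark display strip on its front edge. Origin: centre of its underside; x points from the display to the back, z up. The pan's centre lies 20 mm along +x from the origin. The weights stand on the pan in two spots side by side along the balance's y axis, about 110 mm apart: one spot has a stack of three, the other a single weight
- weight_a: The largest of four loose steel disc weights: a plain upright cylinder 64 mm in diameter, 30 mm high, about 500 g; at the start on the pan, either alone or as the foot of the stack. Origin: centre of its underside, z up along its axis
- weight_b: The second largest of four loose steel disc weights: a plain upright cylinder 52 mm in diameter, 30 mm high, about 320 g; at the start on the pan, either alone or as the foot of the stack. Origin: centre of its underside, z up along its axis
- weight_c: The second smallest of four loose steel disc weights: a plain upright cylinder 40 mm in diameter, 30 mm high, about 200 g; at the start the middle one of the stack. Origin: centre of its underside, z up along its axis
- weight_d: The smallest of four loose steel disc weights: a plain upright cylinder 28 mm in diameter, 30 mm high, about 100 g; at the start on top of the stack. Origin: centre of its underside, z up along its axis
- case_a: The largest of four black square storage cases without lids, fixed to the worktop: 94 x 94 mm, rim 16 mm high, with a round recess 74 mm in diameter and 10 mm deep (felt floor 6 mm above the worktop) for the 64 mm weight, which then stands 20 mm out of the case. Origin: centre of the case's underside, under the middle of the recess; z up
- case_b: The second largest of four black square storage cases without lids, fixed to the worktop: 82 x 82 mm, rim 16 mm high, with a round recess 62 mm in diameter and 10 mm deep (felt floor 6 mm above the worktop) for the 52 mm weight, which then stands 20 mm out of the case. Origin: centre of the case's underside, under the middle of the recess; z up
- case_c: The second smallest of four black square storage cases without lids, fixed to the worktop: 70 x 70 mm, rim 16 mm high, with a round recess 50 mm in diameter and 10 mm deep (felt floor 6 mm above the worktop) for the 40 mm weight, which then stands 20 mm out of the case. Origin: centre of the case's underside, under the middle of the recess; z up
- case_d: The smallest of four black square storage cases without lids, fixed to the worktop: 58 x 58 mm, rim 16 mm high, with a round recess 38 mm in diameter and 10 mm deep (felt floor 6 mm above the worktop) for the 28 mm weight, which then stands 20 mm out of the case. Origin: centre of the case's underside, under the middle of the recess; z up
- amber_jar: Brown jar with a blue cap, 56 mm in diameter, 80 mm high, loose, standing on the worktop near the robot; not part of the job. Origin: centre of its underside, z up

How it is judged:
By the outcome, as a careful person would: the job done as asked, in the order asked, and still so for the second after the job is handed in, with the robot touching nothing.
It also fails if it takes over 122 s, if anything falls off the work surface, if the arm or the gripper's body presses on something with over 40 N, if the wrist force passes 120 N, or if a joint passes its speed limit or range.

ROBOT

A 6-joint arm with a two-finger parallel gripper is mounted at the origin on a cart in front of the work surface, level with it; the furniture and walls round the work are solid. World frame = base frame: x ahead of the robot, y to its left, z up, the work surface at z = 0. Lengths are in mm, angles in rad, forces in N, time in s.
With the tool pointing down it reaches from about 300 to 775 mm from the base axis. Payload 14.6 kg.
Tool frame: the origin (TCP) lies on the centre line of the jaws, within the pads' length; the fingertips stand 19 mm ahead of it and the grasp point (between the pads) is the TCP (bot.tip_reach is the distance from the TCP to the fingertips, in mm); z points along the fingers, y is the line along which they close (so a half turn about z gives the same grasp; the last joint's range is limited). The gripper opens to 85 mm and grips with 20 to 120 N. Pads are 22 mm wide; open, the fingers measure 114 mm over their backs; the gripper's body (76 mm by 85 mm) begins 54 mm behind the grasp point. The pads swing forward as they close: fully open they stand 13 mm farther back than shut.
Start: joints at [-1.387, 0.3, 1.521, -0, 1.321, -0.067], TCP at [136.492, -532.785, 250.281] pointing down, gripper open.
Joint ranges: [-3.03, 3.03], [-0.79, 2.21], [0.23, 2.52], [-1.04, 4.18], [0, 3.07], [-2.55, 2.55]. Speed limits (rad/s): [2.22, 2.22, 2.57, 3.14, 3.14, 3.14].

INTERFACE

Orientations are given as a unit quaternion [w, x, y, z].
In Python, from rig import bot gives the robot as it stands. Calls block until the motion is done:
- bot.move_to(position, orientation): joint-space move of the TCP to a pose.
- bot.servo_line(position, attitude=None, speed=150, until_force=None): straight line of the TCP; attitude=None keeps the orientation; speed is the mean speed in mm/s. With until_force (N) it stops when the force on the tool has changed by that much, and returns True; else False.
- bot.move_joints(angles): joint-space move.
- bot.move_gripper(opening, grip_force=None): finger opening in mm; grip_force is the grip in N (None keeps the last); returns when the fingers have stopped.
- bot.dwell(seconds).
- bot.ik(position, orientation): joint angles nearest the present ones, or None.
- bot.read_state(): the state.
- bot.read_camera(name): name is "scene" or "top"; returns a dict with "image" (480x640x3 uint8, blue, green, red), "depth" (480x640 float32, mm along the optical axis (not along the pixel's ray), 0 where there is no reading), "fovy" (degrees; the focal length in pixels is half the picture's height over the tangent of half this angle, whatever the lens; pixels are square), "cx", "cy" (the principal point, pixels), "eye" and "attitude" of the camera in the world. Camera axes: x right, y down, z forward; pixel columns grow to the right and rows downward; lengths in mm; the calibration is good to about 2 mm. A picture is of the moment at which its call begins.
A pose or a line that the arm cannot do raises bot.MotionError and nothing moves.
- bot.finish_job(): hands the job in; it is judged then, once.
The state is a dict: "clock": time; "joint_positions": joint angles; "qvel": joint speeds; "effort": joint torques, N m; "ee_pos": TCP position; "tool_rot": TCP orientation; "ft_force": force on the tool from outside, world axes, zero at the start; "moment": the same for the moment, N m; "grip_width": finger opening in mm; "grip_force": force on a finger pad.
Only numpy, scipy, OpenCV 4.12 (cv2) and the standard library are available. Lean on these libraries where they do the work, as an engineer would, in place of code of your own. Each camera call takes 0.05 s, during which the arm holds its last target. There are 200 camera calls.

## Working session

There is one attempt and no reset: what is moved stays moved. The work goes in short steps, each a Python script; the robot and the scene stay as the last script left them, time stands still between calls to the robot, and variables do not carry over. Pictures are saved under pics/ and viewed, at most 14 in all, crops included, and the job is handed in when it is done.

```bash
ls; mkdir -p pics; python3 - <<'E'
from rig import bot
import cv2,numpy as np,pickle
d={}
for n in("scene","top"):
    c=bot.read_camera(n);d[n]=c;cv2.imwrite(f"pics/{n}0.png",c["image"])
    print(n,{k:c[k] for k in("fovy","cx","cy","eye","attitude")},(c["depth"]>0).mean())
pickle.dump(d,open("c0.pkl","wb"))
s=bot.read_state();print(s["tool_rot"],s["clock"],s["grip_width"])
E
```

```text
pics
scene {'fovy': 43.682200238792404, 'cx': 325.50579981889814, 'cy': 237.7355117021432, 'eye': array([-74.9010366 , 849.30923756, 830.71610681]), 'attitude': array([ 0.14069868, -0.25002947,  0.85366086, -0.43468641])} 0.9960677083333334
top {'fovy': 46.71394981890085, 'cx': 321.95532761294874, 'cy': 242.37621537652137, 'eye': array([ 302.42563566,  -19.80594572, 1246.37131989]), 'attitude': array([ 0.06513796, -0.70264249,  0.70732705, -0.04170151])} 0.995888671875
[-5.32039018e-04  9.92148312e-01  1.25065754e-01 -3.44822249e-05] 0.1 85.57673134141454
```

View pics/top0.png

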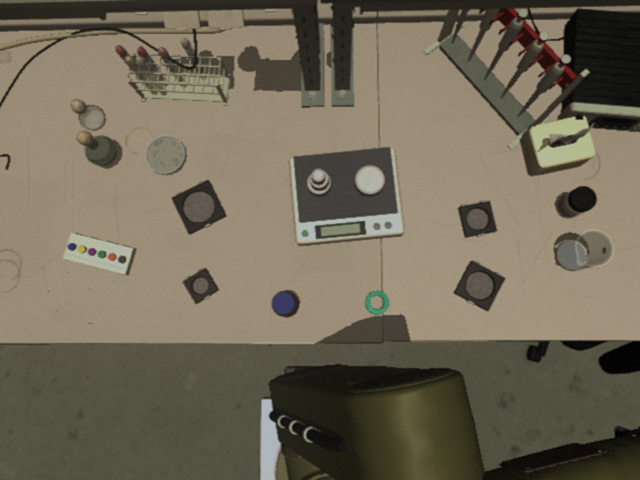

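View pics/scene0.png

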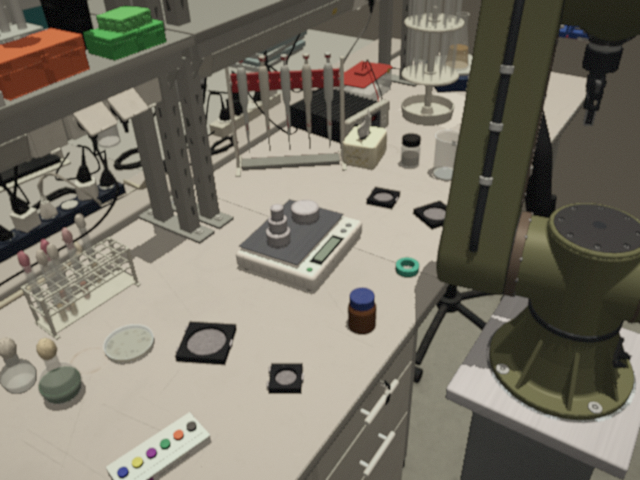

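```bash
cat > h.py <<'E'
import numpy as np,cv2
from scipy.spatial.transform import Rotation as R
def rays(c,uv):
    uv=np.atleast_2d(np.asarray(uv,float)); f=240/np.tan(np.radians(c["fovy"]/2))
    d=np.c_[(uv[:,0]-c["cx"])/f,(uv[:,1]-c["cy"])/f,np.ones(len(uv))]
    w,x,y,z=c["attitude"]; return R.from_quat([x,y,z,w]).apply(d)
def onplane(c,uv,z):
    d=rays(c,uv); e=np.array(c["eye"]); return e+d*((z-e[2])/d[:,2])[:,None]
def cloud(c):
    v,u=np.mgrid[:480,:640]
    return (np.array(c["eye"])+rays(c,np.c_[u.ravel(),v.ravel()])*c["depth"].ravel()[:,None]).reshape(480,640,3)
E
python3 - <<'E'
import pickle
from h import *
d=pickle.load(open("c0.pkl","rb"))
np.set_printoptions(precision=1,suppress=True)
c=d["top"]; 
for name,boxes in (("top",[(165,170,235,240),(175,262,225,310),(450,255,512,315),(452,195,502,243)]),("scene",[(170,315,242,370),(262,358,308,398),(410,198,452,232),(362,184,405,210)])):
    c=d[name];P=cloud(c)
    g=c["image"].max(2)
    for b in boxes:
        m=np.zeros((480,640),np.uint8); s=np.s_[b[1]:b[3],b[0]:b[2]]
        m[s]=(g[s]<75)
        k,_=cv2.findContours(m,cv2.RETR_CCOMP,cv2.CHAIN_APPROX_NONE)[0:2]
        o=max(k,key=cv2.contourArea)
        q=onplane(c,o[:,0],16)[:,:2].astype(np.float32); r=cv2.minAreaRect(q)
        # inner hole: felt disc
        inner=np.zeros_like(m);cv2.drawContours(inner,[o],-1,1,-1)
        fl=inner&(g>=75).astype(np.uint8)
        kk=cv2.findContours(fl,cv2.RETR_EXTERNAL,cv2.CHAIN_APPROX_NONE)[0]
        e=cv2.minEnclosingCircle(onplane(c,max(kk,key=cv2.contourArea)[:,0],6)[:,:2].astype(np.float32)) if kk else None
        pz=P[s]; t=(pz[...,2]>12)&(pz[...,2]<20)
        r2=cv2.minAreaRect(pz[t][:,:2].astype(np.float32)) if t.sum()>5 else None
        print(name,"dark",np.array(r[0]),np.array(r[1]),r[2],"felt",e,"depth",r2 and (np.array(r2[0]),np.array(r2[1])), np.median(P[s][...,2]))
    m=(P[...,1]<200)&(P[...,1]>-200)&(P[...,0]>300)&(P[...,0]<520)
    for lo,hi in((52,66),(84,95),(114,124),(143,155)):
        mm=(m&(P[...,2]>lo)&(P[...,2]<hi)).astype(np.uint8)
        n,L,S,C=cv2.connectedComponentsWithStats(mm)
        for i in range(1,n):
            if S[i,4]>15:
                p=P[L==i]; 
                print(name,lo,S[i],"z",np.median(p[:,2]),cv2.minEnclosingCircle(p[:,:2].astype(np.float32)),cv2.minAreaRect(p[:,:2].astype(np.float32)))
E
```

```text
top dark [575.4 301.6] [95.2 93.6] 26.781614303588867 felt ((577.0880737304688, 304.4306945800781), 36.12024688720703) depth (array([603.8, 318.3]), array([161.8,  94.5])) 1.5497405191691769
top dark [395.8 292.5] [59.2 58.8] 31.38125228881836 felt ((396.3471374511719, 295.2540283203125), 17.662424087524414) depth (array([395.6, 295.6]), array([64.5, 58.9])) 1.1307194016014819
top dark [ 391.9 -323. ] [82.3 82.5] 60.400238037109375 felt ((393.0204772949219, -325.6134338378906), 29.6742000579834) depth (array([ 392.3, -324.2]), array([82.9, 89.1])) 2.9472580582320234
top dark [ 540.3 -325.5] [71.7 71.4] 10.905155181884766 felt ((542.5108032226562, -328.707275390625), 23.70162010192871) depth (array([ 541.6, -326.2]), array([76.5, 71.1])) 3.3001543778160567
top 52 [280 291  17  26  65] z 55.07583367469033 ((353.5496826171875, 100.89176177978516), 27.412853240966797) ((355.1884460449219, 90.52271270751953), (54.309085845947266, 30.13349151611328), 9.665294647216797)
scene dark [571.3 310.4] [ 95.6 101.4] 26.822574615478516 felt ((581.1248168945312, 302.8744201660156), 37.262481689453125
[... 162 characters left out ...]
48828125), 19.05584144592285) depth (array([396.9, 296.8]), array([64.4, 61.4])) 6.477254338467731
scene dark [ 398.6 -315.9] [ 90.3 150.6] 23.679649353027344 felt ((398.1612854003906, -330.96710205078125), 29.193891525268555) depth (array([ 393.4, -323.3]), array([84.3, 88.5])) 8.598498870865967
scene dark [ 537.1 -316.1] [71.1 81.5] 10.860483169555664 felt ((545.20458984375, -332.03515625), 24.050859451293945) depth (array([ 542.5, -326.1]), array([76.9, 80.3])) 4.269761395473893
scene 52 [348 301  29  16 205] z 57.121216258113236 ((351.7644348144531, 106.29383087158203), 27.84482192993164) ((347.0418701171875, 114.20346069335938), (53.93377685546875, 34.41625213623047), 28.99695587158203)
```

```bash
python3 - <<'E'
import pickle
from h import *
d=pickle.load(open("c0.pkl","rb"))
np.set_printoptions(precision=1,suppress=True)
for name in d:
    c=d[name];P=cloud(c)
    m=(P[...,1]<150)&(P[...,1]>-170)&(P[...,0]>450)&(P[...,0]<720)
    for lo,hi in((55,65),(84,95),(114,124),(143,155)):
        mm=(m&(P[...,2]>lo)&(P[...,2]<hi)).astype(np.uint8)
        n,L,S,C=cv2.connectedComponentsWithStats(mm)
        for i in range(1,n):
            if S[i,4]>15:
                p=P[L==i]; 
                print(name,lo,S[i],"z",np.median(p[:,2]),*[np.array(x) for x in cv2.minEnclosingCircle(p[:,:2].astype(np.float32))],[np.array(x) for x in cv2.minAreaRect(p[:,:2].astype(np.float32))])
    p=P[(P[...,2]>160)&m]; print("above160",len(p), p[:3])
c=d["top"]; im=c["image"][140:245,285:410]
cv2.imwrite("pics/crop.png",cv2.resize(im,None,fx=6,fy=5.5,interpolation=cv2.INTER_CUBIC))
E
```

```text
scene 55 [ 239  199  105   66 2469] z 60.768317626582416 [612.6 -29.5] 130.61244201660156 [array([613. , -29.6]), array([152.3, 220.4]), array(5.)]
scene 84 [291 199  28  18 395] z 90.56726039589432 [615.  -80.5] 34.97162628173828 [array([615.1, -81.8]), array([62. , 67.7]), array(34.6)]
scene 84 [266 226  24  15 162] z 90.16873995942558 [609.9  28.2] 28.314453125 [array([606.5,  32.1]), array([50.1, 44.7]), array(38.2)]
scene 114 [268 215  19  12 110] z 119.7403944557081 [609.3  26.7] 21.257545471191406 [array([607.6,  29.3]), array([38.8, 36. ]), array(37.6)]
scene 143 [270 204  13  10 109] z 150.14697353844156 [610.2  28.2] 16.658262252807617 [array([609.4,  27.1]), array([28.1, 28.5]), array(11.2)]
above160 0 []
top 55 [ 293  147  104   76 5062] z 60.094310200771474 [614. -30.] 129.48052978515625 [array([612.3, -30. ]), array([151. , 216.3]), array(5.3)]
top 84 [355 165  29  30 671] z 90.32218118569654 [614.2 -82.3] 32.550079345703125 [array([614.2, -82.8]), array([65., 60.]), array(0.2)]
top 84 [306 175  25  20 136] z 90.0643613300449 [608.9  26.2] 25.85431671142578 [array([604.2,  26.4]), array([51.4, 40.5]), array(88.3)]
top 114 [309 170  19  19 107] z 120.08000419448013 [609.2  24.5] 19.975046157836914 [array([606.8,  24.1]), array([34. , 38.9]), array(17.9)]
top 143 [311 169  14  14 147] z 150.0481791391244 [608.6  24.9] 14.41804027557373 [array([608.5,  25.9]), array([27.1, 26.6]), array(39.2)]
above160 0 []
```

View pics/crop.png

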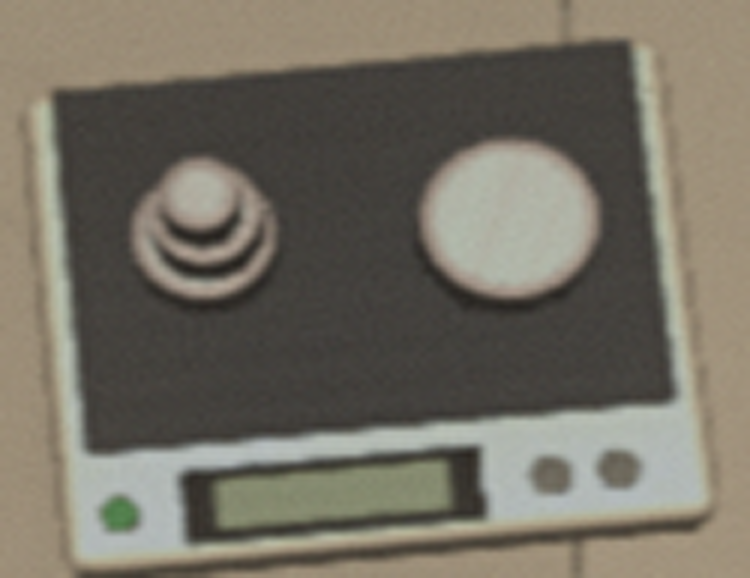

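The top view shows the stack (D on C on B) at px (318,181), A alone at (369,181), and the cases at A (199,207), B (480,285), C (477,218), D (200,285). The sizes match. Next I calibrate how far the fingertips reach at different openings with light touches on bare table.

```bash
cat >> h.py <<'E'
Q=[0,np.cos(np.pi/4),np.sin(np.pi/4),0]   # tool down, jaws close along world x
CASE=dict(a=(577,303.5),b=(392.5,-324),c=(541.5,-326.5),d=(396,294.5))
WT=dict(a=(614.5,-82),b=(609,27),c=(609,26),d=(609,26.5))
E
python3 - <<'E'
from rig import bot
from h import *
print(bot.tip_reach)
for k in "abcd":
    for p,z in((CASE[k],35),(CASE[k],190),(WT[k],85),(WT[k],200)):
        j=bot.ik([*p,z],Q); print(k,z,None if j is None else np.round(j,2))
bot.move_to([480,-200,60],Q)
for w in(75,62,38):
    bot.move_gripper(w); bot.servo_line([480,-200,30],speed=100)
    r=bot.servo_line([480,-200,8],speed=20,until_force=4)
    s=bot.read_state(); print(w,s["grip_width"],r,s["ee_pos"],s["ft_force"],s["clock"])
    bot.servo_line([480,-200,40],speed=100)
print(bot.tip_reach,bot.read_state()["ft_force"])
E
```

```text
19.0
a 35 [ 0.43  0.76  1.37 -0.    1.02  0.43]
a 190 [ 0.43  0.58  1.27 -0.    1.3   0.43]
a 85 [-0.19  0.63  1.46 -0.    1.06 -0.19]
a 200 [-0.19  0.5   1.37 -0.    1.28 -0.19]
b 35 [-0.76  0.5   1.81 -0.    0.83 -0.76]
b 190 [-0.76  0.27  1.71 -0.    1.16 -0.76]
b 85 [-0.02  0.61  1.49 -0.    1.05 -0.02]
b 200 [-0.02  0.47  1.4  -0.    1.27 -0.02]
c 35 [-0.6   0.72  1.43 -0.    0.99 -0.6 ]
c 190 [-0.6   0.53  1.34 -0.    1.27 -0.6 ]
c 85 [-0.02  0.61  1.49 -0.    1.05 -0.02]
c 200 [-0.02  0.47  1.4  -0.    1.27 -0.02]
d 35 [ 0.57  0.48  1.85 -0.    0.81  0.57]
d 190 [ 0.57  0.24  1.75 -0.    1.16  0.57]
d 85 [-0.02  0.61  1.49 -0.    1.05 -0.02]
d 200 [-0.02  0.47  1.4  -0.    1.27 -0.02]
75 75.01543425138176 True [ 479.93588166 -199.9730693     9.7545998 ] [-1.50595414  1.09683853  7.07826342] 3.6167
62 61.871398160634314 True [ 480.00883073 -199.9948342    13.47936073] [-2.66097017  0.96201415  8.13942645] 5.4083
38 37.89552333267274 True [ 480.08805606 -200.03320203   17.79832227] [-2.3478633   0.29191412  7.51292302] 7.1167
19.0 [-1.04240551 -0.44038907 -0.10025967]
```

```bash
cat >> h.py <<'E'
DIA=dict(a=64,b=52,c=40,d=28)
def reach(w): return np.interp(w,[0,28,38,62,75,85],[19.5,18.9,18,13.6,10,6.5])
def job(bot,k,bottom,src=None):
    x,y=src or WT[k]; X,Y=CASE[k]; w=DIA[k]; g=bottom+13+reach(w); hi=max(g+40,150)
    f=lambda: np.round(bot.read_state()["ft_force"],1)
    bot.move_gripper(w+18); bot.move_to([x,y,g+45],Q)
    bot.servo_line([x,y,g],speed=80)
    bot.move_gripper(w-8,grip_force=60)
    s=bot.read_state(); print(k,"grip",s["grip_width"],s["grip_force"],f())
    bot.servo_line([x,y,g+12],speed=30); bot.servo_line([x,y,hi],speed=120)
    print("lifted",bot.read_state()["grip_width"],f())
    z=6+13+reach(w)
    bot.move_to([X,Y,max(110,z+40)],Q); bot.servo_line([X,Y,z+14],speed=120); bot.dwell(.2)
    r=bot.servo_line([X,Y,z-2],speed=20,until_force=3)
    s=bot.read_state(); print("down",r,"dz",s["ee_pos"][2]-z,s["grip_width"],f())
    bot.dwell(.2); bot.move_gripper(min(w+16,85)); bot.servo_line([X,Y,z+70],speed=120)
    print("clock",bot.read_state()["clock"],f())
E
python3 - <<'E'
from rig import bot
from h import *
job(bot,"d",120)
bot.move_joints(bot.ik([450,200,250],Q))
for n in("scene","top"):
    c=bot.read_camera(n);cv2.imwrite(f"pics/{n}1.png",c["image"])
s=lambda n,b:cv2.resize(cv2.imread(f"pics/{n}1.png")[b[1]:b[3],b[0]:b[2]],(390,390))
cv2.imwrite("pics/m1.png",np.hstack([s("scene",(220,180,340,300)),s("scene",(250,345,320,415))]))
E
```

```text
d grip 25.848967979226465 58.96042048931122 [-0.3  0.4  6. ]
lifted 25.48340230797241 [-0.   0.  -1.5]
down True dz 0.859826791935923 25.63200777391227 [-0.3 -0.1  5.2]
clock 14.9083 [ 0.5  0.4 -0. ]
```

View pics/m1.png

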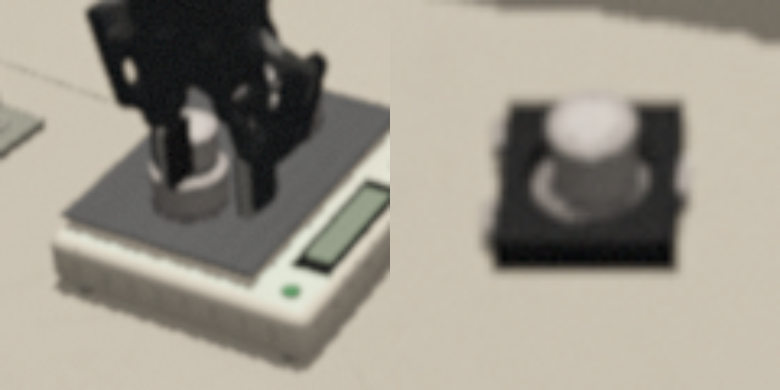

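D sits flat in its case, and the C-on-B stack is undisturbed (arm in front of it). C next.

```bash
cat >> h.py <<'E'
def tops(bot,name="top"):
    c=bot.read_camera(name);P=cloud(c)
    m=(P[...,1]<150)&(P[...,1]>-170)&(P[...,0]>500)&(P[...,0]<720)
    for lo in(84,114):
        n,L,S,C=cv2.connectedComponentsWithStats((m&(abs(P[...,2]-lo-6)<6)).astype(np.uint8))
        for i in range(1,n):
            if S[i,4]>60: p=P[L==i]; print("top z",np.median(p[:,2]).round(1),np.round(cv2.minEnclosingCircle(p[:,:2].astype(np.float32))[0],1))
    return c
E
python3 - <<'E'
from rig import bot
from h import *
tops(bot)
job(bot,"c",90)
bot.move_to([450,-330,250],Q)
c=tops(bot); cv2.imwrite("pics/top2.png",c["image"])
tops(bot,"scene")
E
```

```text
top z 90.1 [614.  -82.4]
top z 90.1 [608.6  26.5]
top z 120.3 [609.6  24.6]
c grip 37.783450747149445 60.44079780578613 [-0.8 -0.4  6.1]
lifted 37.92862717889616 [-0.5 -0.5 -3.5]
down True dz 1.0604503781159096 37.98070252198055 [-1.8  0.7  6.5]
clock 23.125 [ 0.3 -0.3  0. ]
top z 90.2 [613.6 -82.9]
top z 90.0 [609.   26.1]
top z 90.8 [617.4 -78.6]
top z 90.6 [609.6  27.8]
```

View pics/top2.png

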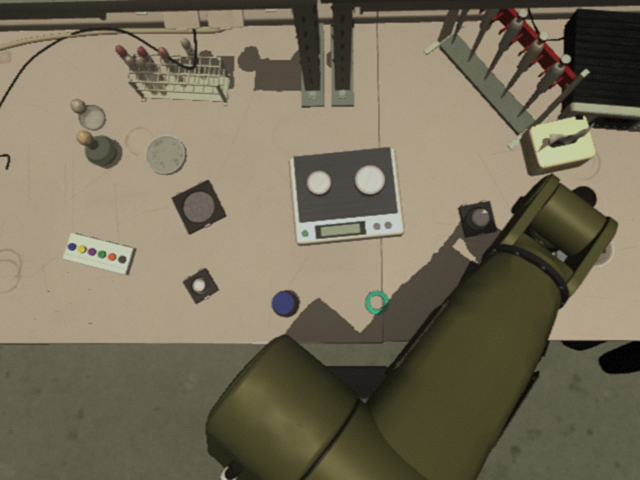

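C is in its case at px (480,217), and B (318,182) and A (369,180) remain on the pan. Next B, then A.

```bash
python3 - <<'E'
from rig import bot
from h import *
job(bot,"b",60)
job(bot,"a",60)
bot.move_to([450,0,330],Q)
for n in("scene","top"):
    c=bot.read_camera(n);P=cloud(c);cv2.imwrite(f"pics/{n}3.png",c["image"])
    for k,(x,y) in CASE.items():
        p=P[(np.hypot(P[...,0]-x,P[...,1]-y)<45)&(abs(P[...,2]-36)<6)]
        if len(p): print(n,k,CASE[k],"z",np.percentile(p[:,2],[10,50,90]).round(1),[np.round(v,1) for v in cv2.minEnclosingCircle(p[:,:2].astype(np.float32))])
E
```

```text
b grip 50.25981893231069 62.786396741867065 [-1.4  1.1  5.6]
lifted 49.80671797817507 [ 0.1  0.2 -3. ]
down True dz 1.106941602432812 49.697682914130276 [-0.4  0.6  4.4]
clock 32.15 [ 0.2  0.6 -0.5]
a grip 61.87979817197323 65.91914176940918 [ 0.3 -0.2  5.5]
lifted 61.648428427185 [ 0.2 -0.4 -6.7]
down True dz 1.2621592203079643 62.06986876924252 [-1.3 -1.1  6.4]
clock 40.075 [-0.4 -0.7  0. ]
scene a (577, 303.5) z [33.6 36.3 38.6] [array([577.4, 303.7]), np.float64(34.2)]
scene b (392.5, -324) z [33.  37.  39.4] [array([ 388.8, -322.4]), np.float64(28.2)]
scene c (541.5, -326.5) z [31.9 36.9 39.5] [array([ 538.8, -326.2]), np.float64(23.4)]
scene d (396, 294.5) z [32.3 36.  38.4] [array([396.1, 293.2]), np.float64(15.7)]
top a (577, 303.5) z [32.8 35.8 38.8] [array([575.6, 302.8]), np.float64(32.9)]
top b (392.5, -324) z [33.5 36.9 39.5] [array([ 390.7, -323.8]), np.float64(26.1)]
top c (541.5, -326.5) z [33.5 36.8 39.4] [array([ 539.8, -327.7]), np.float64(20.8)]
top d (396, 294.5) z [32.6 36.  38.6] [array([395.4, 293.4]), np.float64(14.4)]
```

View pics/scene3.png

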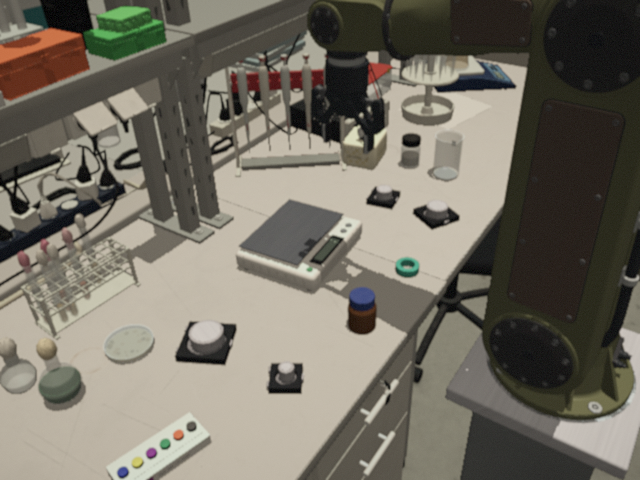

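View pics/top3.png

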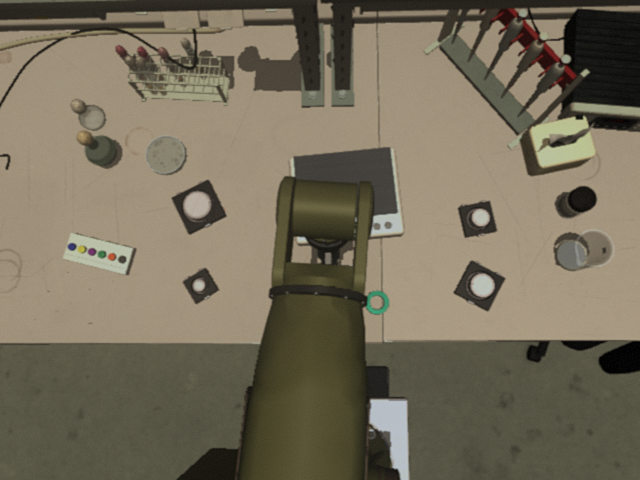

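All four weights stand in their own cases with their tops about 36 mm up, which is the height for a weight on the recess floor. The pan is empty and the jar at px (362,311) in the scene view hasn't moved.

```bash
python3 -c "
from rig import bot
print(bot.finish_job())"
```

```text
the job is handed in; nothing more can be done
None
```

The job is handed in at about 40 s on the robot's clock: all four weights are flat in their matching cases, the pan is empty and the jar is where it was; no verdict was returned.

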